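Click the extension tube onto the support arm

TASK

Fit the loose square extension tube onto the square stub of the support stand and lock it: squeeze the spring button in the stub's side down so that the tube's mouth slides over it, and slide the tube on until the button pops out through the hole in the tube's wall. Feel your way gently rather than forcing anything, leave the tube there by itself, and do not disturb the other things lying about.

Things in the scene. Friction and masses are not known exactly. Their poses are not given: they have to be found in the camera images.
- stand: Grey cast stand bolted to the worktop, knob top at z = 113 mm, base plate 90 x 100 mm. Origin: on the worktop under the middle of its collar (square head, 52 mm in x, 44 mm in y, 49 to 101 mm high). z up; its own -y is the direction in which the stub points; its own -x side (towards the robot) carries the button.
- stub_root (a point): Point on the stub's axis at the collar's face, 75 mm above the worktop; axes as the stand. The stub is a level 26 mm square steel bar, faces square to these axes, running along -y. It is clamped at a length that differs from start to start: its tip (2.5 mm chamfer) lies 134 to 162 mm from this point. The clamp holds about 80 N.
- button_zone (a point): Point of the stand on the stub's axis, 88 mm along -y from stub_root: the middle of the range of button places. The button's centre lies within 14 mm of it along y, unknown, and always 60 mm back from the stub's tip. The button is at mid height of the stub's -x face; fully out, its end is 24 mm from the stub's axis, 11 mm proud of the face.
- button (a joint): How far the button is pressed, m: 0 = out, 0.0115 = stop. A 10 mm pin, ball end of 5 mm radius, spring 1.5 N (out) to 3 N (in). Out, it blocks the tube. Pressed to 5 mm proud or less (level with the tube's outside, e.g. by pads gripping the mouth and reaching past it over the button) the flare takes it under the wall (0.010) as the tube advances; at the hole it springs to 0 and stops the tube.
- tube: Loose aluminium square tube, 36 x 36 mm outside, 28 x 28 mm inside (1 mm play on the stub on every side), 130 mm long, 0.16 kg, lying along its own y. Origin: middle of the underside (the axis runs 18 mm above it). Axes: z up, +y towards the open mouth. The other end (-y) has a black plug. The bore is 107 mm deep from the mouth. The mouth is flared inside over 6.5 mm: 34 mm wide at the edge.
- tube_mouth (a point): Centre of the tube's open mouth, on its axis, at the very edge: 65 mm along +y from the tube's middle. Same axes as the tube.
- tube_hole (a point): Point on the tube's axis 30 mm behind the mouth, midway between two round 13 mm holes, one in each side wall (own +x and -x), opposite each other. Same axes as the tube. Let go with its mouth at the button, the tube stays on the stub by itself, its tail drooping a little; sliding it takes 4 to 10 N.
- nut: Bystander: hexagon nut, 27 mm, lying flat. Origin under its middle.
- chisel: Bystander: cold chisel 148 mm long. Origin under its middle.
- hex_key: Bystander: black hex key 114 mm long. Origin under its middle.
- bolt: Bystander: hexagon-head bolt 63 mm long. Origin under its middle.
Not all that is in view belongs to the job. Several things have the shape of the tube; the one meant has the colours described above.

How it is judged:
On the way, in this order (a step that is already met when the one before it is completed fails the run):
1. the tube's mouth is over the stub, the button still out in front of it (y of tube_mouth in the frame of stand between -0.152 and -0.085 m and x of tube_mouth in the frame of stand between -0.005 and 0.005 m and z of tube_mouth in the frame of stand between 0.069 and 0.081 m and value of joint button below 0.003 m), for 0.1 s.
2. the button is held down flush under the tube's wall (y of tube_mouth in the frame of stand above -0.118 m and value of joint button above 0.0085 m), for 0.05 s.
At the end, for the whole second after the job is handed in: the button stands out again (pressed less than 2 mm) through the tube's hole: the hole point lies on the stub's axis within 5 mm sideways and 6 mm in height and 93 to 127 mm from the stand's origin along the stub, the tube parallel to the stub within 0.1 rad and at rest (value of joint button below 0.002 m and y of tube_hole in the frame of stand between -0.127 and -0.093 m and x of tube_hole in the frame of stand between -0.005 and 0.005 m and z of tube_hole in the frame of stand between 0.069 and 0.081 m and angle between the y axis of tube and the y axis of stand, either way round below 0.1 rad and linear speed of tube below 0.02 m/s); the robot touches nothing.
It fails at once if the tube is forced against the stand, stub or button (over 35 N) (contact force between tube and stand above 35 N).
It fails at once if a bystander is pushed more than 25 mm (distance of any of nut, chisel, hex_key, bolt from where it was at the start of the episode above 0.025 m).
It also fails if it takes over 48 s, if anything falls off the work surface, if the arm or the gripper's body presses on something with over 40 N, if the wrist force passes 120 N, or if a joint passes its speed limit or range.

ROBOT

A 7-joint arm with a two-finger parallel gripper is mounted at the origin on a cart in front of the work surface, level with it; the furniture and walls round the work are solid. World frame = base frame: x ahead of the robot, y to its left, z up, the work surface at z = 0. Lengths are in m, angles in rad, forces in N, time in s.
With the tool pointing down it reaches from about 0.4 to 0.9 m from the base axis. Payload 5.5 kg.
Tool frame: the origin (TCP) lies midway between the tips of the shut fingers; the grasp point (between the pads) lies 19 mm behind it; z points along the fingers, x is the direction in which the jaws open and shut, and the axes are right-handed (so a half turn about z gives the same grasp; the last joint's range is limited). The gripper opens to 85 mm and grips with 20 to 120 N. Pads are 22 mm wide; open, the fingers measure 114 mm over their backs; the gripper's body (76 mm by 85 mm) begins 54 mm behind the grasp point. The pads swing forward as they close: fully open they stand 13 mm farther back than shut.
Start: joints at [1.492, 0.501, -0.427, 1.55, 0.221, 1.138, -0.21], TCP at [0.218, -0.612, 0.231] pointing down, gripper open.
Joint ranges: [-2.88, 2.88], [-0.31, 2.03], [-1.54, 1.56], [0.2, 2.42], [-1.41, 4.55], [0.19, 2.02], [-2.57, 2.57]. Speed limits (rad/s): [2.57, 2.57, 3.14, 3.14, 3.14, 3.14, 3.14].

INTERFACE

Orientations are given as a unit quaternion [w, x, y, z].
In Python, from cell import sensors, vision, order gives the robot as it stands.
- The arm moves only by the tool servo_tool, never from a script. Its argument "steps" is a list of rows, each an object of numbers: "claw": the opening, from -1 (shut) to 1 (fully open); "dx", "dy", "dz": the shift along the tool's x, y, z in mm; "spin": the turn about the tool's z in rad. In form: [{"claw": .., "dx": .., "dy": .., "dz": .., "spin": ..}, ...]. A call has 1 to 12 rows; each row is the pose to reach, as a shift and turn from the pose commanded when the call began, along the tool's axes at that moment; what a row does not reach only later rows make up. A row lasts 1/12 s, in which the tool goes at most 41.7 mm and 7.16 degrees, less where a joint would pass 70% of its speed; a pose out of reach is approached as far as the arm can. A call with a gripper value outside its range is refused whole. The fingers move at their own pace and stop on an object; "squeeze" is the grip in N (left out, the last holds). Time passes only in rows, so rows that repeat a pose let the fingers close. It gives the time, the measured TCP pose, the force and the opening at its end, in the units of the state.
- sensors.read_state(): the state, without advancing time (a new reading comes with each control period).
- vision.get_image(name): name is "side" or "top"; returns a dict with "color" (420x560x3 uint8, red, green, blue), "depth" (420x560 float32, m along the optical axis (not along the pixel's ray), 0 where there is no reading), "camera_matrix" (3x3 intrinsics, pixels), "k1" (the pictures are not rectified: a ray, as slopes to the right and down, at radius r is drawn at 1 + k1 r^2 times it, then the intrinsics apply), "R" (3x3) and "t" (3): a world point X has camera coordinates R X + t. Camera axes: x right, y down, z forward; pixel columns grow to the right and rows downward; lengths in m; the calibration is good to about 2 mm. A picture is of the moment at which its call begins.
- order.sign_off(): hands the job in, once; it reports no verdict.
The state is a dict: "clock": time; "q": joint angles; "qd": joint speeds; "effort": joint torques, N m; "tool_pos": TCP position; "tool_rot": TCP orientation; "force": force on the tool from outside, world axes, zero at the start; "moment": the same for the moment, N m; "width": finger opening in m.
Only numpy, scipy, OpenCV 4.12 (cv2) and the standard library are available. Lean on these libraries where they do the work, as an engineer would, in place of code of your own. Each camera call takes 0.05 s, during which the arm holds its last target.

## Working session

There is one attempt and no reset: what is moved stays moved. The work goes in short steps, Python scripts to look and compute and a tool call to move; the robot and the scene stay as the last step left them, time stands still between calls to the robot, and variables do not carry over. Pictures are saved under pics/ and viewed, and the job is handed in when it is done.

Besides the shell and the picture viewer there is one more tool, called after ">>>" as a command line: name --argument value ..., lists and objects as JSON in quotes. servo_tool: Moves the arm, as the interface text tells. Its arguments: {"type":"object","properties":{"steps":{"type":"array","items":{"type":"object","properties":{"claw":{"type":"number"},"dx":{"type":"number"},"dy":{"type":"number"},"dz":{"type":"number"},"spin":{"type":"number"}}}},"squeeze":{"type":"number"}},"required":["steps"]}

```bash
mkdir -p pics; ls; cat > h.py <<'E'
import numpy as np, cv2
from cell import sensors, vision, order
def grab(n,tag):
    im=vision.get_image(n); cv2.imwrite(f'pics/{tag}.png',im['color'][:,:,::-1]); np.savez(f'pics/{tag}.npz',**im); return im
def load(tag): return np.load(f'pics/{tag}.npz')
def cloud(im):
    K=im['camera_matrix'];d=im['depth'];h,w=d.shape
    u,v=np.meshgrid(np.arange(w),np.arange(h))
    pts=np.stack([u.ravel(),v.ravel()],1).astype(float).reshape(-1,1,2)
    n=cv2.undistortPoints(pts,K,np.array([float(im['k1']),0,0,0]),).reshape(h,w,2)
    c=np.dstack([n[...,0]*d,n[...,1]*d,d])
    return (c-im['t'])@im['R']   # R^T (c-t)
def proj(im,X):
    r,_=cv2.Rodrigues(im['R']); p,_=cv2.projectPoints(np.atleast_2d(X).astype(float),r,im['t'],im['camera_matrix'],np.array([float(im['k1']),0,0,0])); return p.reshape(-1,2)
E
python3 - <<'E'
from h import *
s=sensors.read_state(); print(s)
for n in('side','top'):
    im=grab(n,n+'0'); print(n,im['k1'],im['camera_matrix'].tolist(), (-im['R'].T@im['t']).round(3), im['R'].round(3).tolist())
E
```

```text
pics
{'clock': 0.0, 'q': array([ 1.49218578,  0.5018633 , -0.42679692,  1.5514776 ,  0.22080183,
        1.13829615, -0.21030899]), 'qd': array([ 0.00074228, -0.00059907,  0.000212  ,  0.00013499, -0.00014505,
       -0.00032512, -0.00060523]), 'effort': array([-4.32070628e-04, -5.69516695e+01, -5.81675246e+00, -2.80939811e+01,
        1.06270378e-02,  1.19490150e-02, -1.61249949e-05]), 'tool_pos': array([ 0.21760013, -0.61174177,  0.23023869]), 'tool_rot': array([-6.00062392e-04,  8.17081992e-01, -5.76520627e-01, -7.90753386e-04]), 'force': array([ 0.07080803, -0.54034771, -0.19212242]), 'moment': array([-0.02424223,  0.04371799, -0.03930037]), 'width': 0.08566795704450002}
side -0.06105518140582615 [[390.36038835999665, 0.0, 275.76449965708446], [0.0, 390.36038835999665, 211.1506255899166], [0.0, 0.0, 1.0]] [ 0.673 -0.47   1.017] [[0.953, 0.302, 0.006], [0.272, -0.849, -0.453], [-0.131, 0.434, -0.891]]
top -0.09988654430987715 [[495.60103955736804, 0.0, 281.19272618671704], [0.0, 495.60103955736804, 212.94891799989026], [0.0, 0.0, 1.0]] [ 3.850e-01 -1.000e-03  1.395e+00] [[0.028, -0.999, 0.028], [-0.993, -0.031, -0.117], [0.118, -0.024, -0.993]]
```

View pics/side0.png

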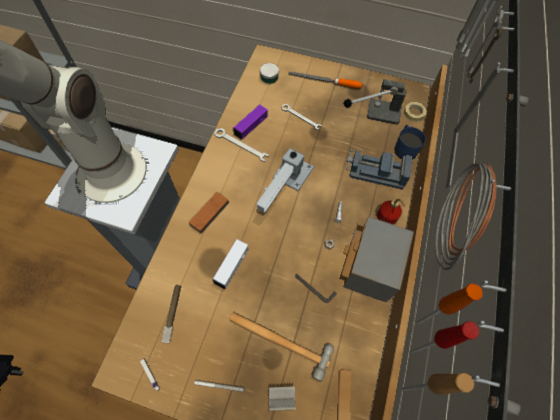

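View pics/top0.png

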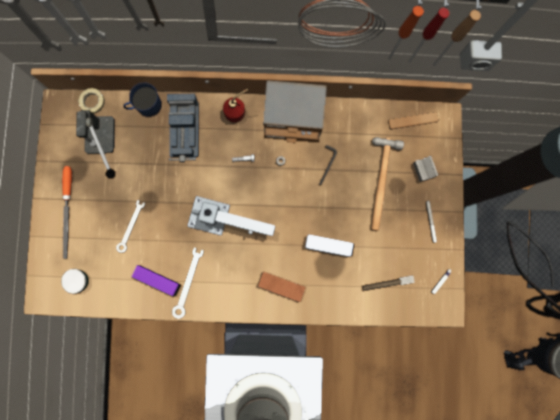

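The side view shows the stand at (293,165) with its stub tip at (262,210). The aluminium tube is at (230,264) with its black plug end near (217,283). In the top view the stub runs (215,215)–(273,230) and the tube is at (330,246). The brown and purple bars are decoys.

```bash
python3 - <<'E'
from h import *
for n,box in(('side0',(195,135,325,300)),('top0',(180,185,365,270))):
    im=load(n); x0,y0,x1,y1=box
    c=im['color'][y0:y1,x0:x1,::-1]; s=4.3 if n=='top0' else 3.6
    cv2.imwrite(f'pics/{n}c.png',cv2.resize(c,None,fx=s,fy=s,interpolation=cv2.INTER_CUBIC))
    P=cloud(im)
    # heights map objects
    z=P[...,2]
    for nm,m in(('stubtop',(z>.08)&(z<.095)),('tube',(z>.03)&(z<.042))):
        M=np.zeros_like(m);M[y0:y1,x0:x1]=m[y0:y1,x0:x1]
        nl,lab,st,_=cv2.connectedComponentsWithStats(M.astype(np.uint8))
        for i in range(1,nl):
            if st[i,4]<60: continue
            Q=P[lab==i]; r=cv2.minAreaRect(Q[:,:2].astype(np.float32)*1000)
            print(n,nm,st[i],Q.mean(0).round(4),r, np.median(Q[:,2]).round(4))
E
```

```text
side0 stubtop [257 158  47  52 557] [0.5109 0.064  0.0873] ((509.15374755859375, 79.4255142211914), (198.5177001953125, 48.32561111450195), 72.18582916259766) 0.0874
side0 tube [212 240  36  47 647] [ 0.4581 -0.1749  0.0357] ((457.7130432128906, -173.18402099609375), (129.00270080566406, 37.40892791748047), 79.55841064453125) 0.0359
top0 stubtop [214 208  62  27 606] [0.5119 0.063  0.0892] ((507.53350830078125, 63.7530517578125), (158.86949157714844, 40.517845153808594), 75.13076782226562) 0.0893
top0 tube [307 234  48  22 575] [ 0.4625 -0.1708  0.0369] ((462.1868591308594, -172.02520751953125), (129.9139404296875, 36.069305419921875), 80.61231994628906) 0.0369
```

View pics/side0c.png

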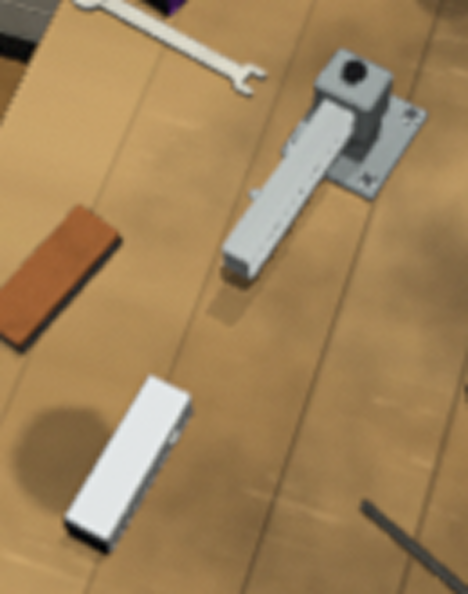

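View pics/top0c.png

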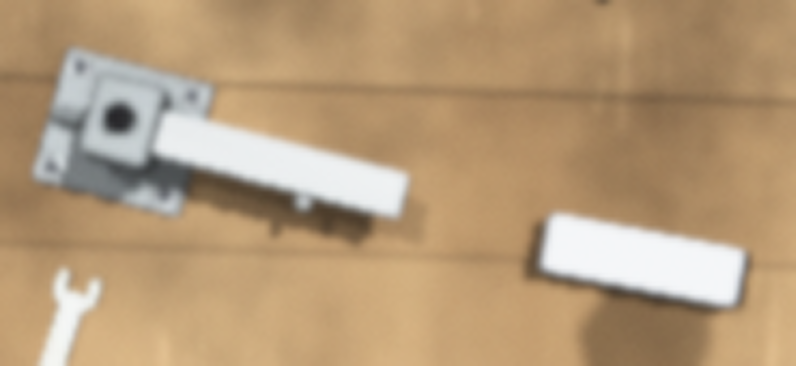

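The tube's mouth faces the stub, and the side hole shows near that end. Next I'll refine both poses by ray-casting the top-face outlines onto their known heights.

```bash
cat >> h.py <<'E'
def rayplane(im,uv,z):
    n=cv2.undistortPoints(np.asarray(uv,float).reshape(-1,1,2),im['camera_matrix'],np.array([float(im['k1']),0,0,0])).reshape(-1,2)
    d=np.c_[n,np.ones(len(n))]@im['R']; C=-im['R'].T@im['t']
    return C+d*((z-C[2])/d[:,2])[:,None]
E
python3 - <<'E'
from h import *
s=sensors.read_state()
from scipy.spatial.transform import Rotation as Ro
q=s['tool_rot'];R=Ro.from_quat([q[1],q[2],q[3],q[0]]).as_matrix();print('tool R',R.round(3).tolist())
for n in('side0','top0'):
    im=load(n);P=cloud(im)
    # worktop bias near
    g=cv2.cvtColor(im['color'],cv2.COLOR_RGB2HSV)
    wood=(np.hypot(P[...,0]-.48,P[...,1]+.05)<.2)&(abs(P[...,2])<.012)
    print(n,'wood z',np.median(P[wood][:,2]).round(4))
    if n=='side0':
        boxes={'tube':(205,230,255,295,.036),'stub':(250,165,300,220,.088)}
    else: boxes={'tube':(300,228,360,262,.036),'stub':(216,205,285,245,.088)}
    for k,(x0,y0,x1,y1,z) in boxes.items():
        c=im['color'][y0:y1,x0:x1]; big=cv2.resize(c,None,fx=8,fy=8,interpolation=cv2.INTER_CUBIC)
        hsv=cv2.cvtColor(big,cv2.COLOR_RGB2HSV)
        for vt in (165,190):
            m=((hsv[...,1]<50)&(hsv[...,2]>vt)).astype(np.uint8)
            nl,lab,st,_=cv2.connectedComponentsWithStats(m);i=1+np.argmax(st[1:,4])
            ys,xs=np.nonzero(lab==i)
            uv=np.c_[x0+(xs+.5)/8-.5,y0+(ys+.5)/8-.5]
            X=rayplane(im,uv,z)
            r=cv2.minAreaRect(X[:,:2].astype(np.float32)*1000); print(n,k,vt,np.round(r[0],1),np.round(r[1],1),round(r[2],2),'bp',np.round(cv2.boxPoints(r),1).tolist())
            if k=='stub':
                # width profile
                cv2.imwrite(f'pics/{n}_{vt}.png',(lab==i).astype(np.uint8)*255)
E
```

```text
tool R [[0.335, -0.942, -0.001], [-0.942, -0.335, 0.002], [-0.002, -0.0, -1.0]]
side0 wood z -0.0003
side0 tube 165 [ 458.9 -169.7] [126.1  37.1] 80.75 bp [[430.3999938964844, -228.89999389648438], [467.0, -234.89999389648438], [487.29998779296875, -110.5], [450.70001220703125, -104.5]]
side0 tube 190 [ 458.8 -169.4] [125.2  35.3] 80.83 bp [[431.29998779296875, -228.39999389648438], [466.20001220703125, -234.10000610351562], [486.20001220703125, -110.4000015258789], [451.29998779296875, -104.80000305175781]]
side0 stub 165 [507.8  58. ] [161.5  39.2] 77.02 bp [[470.5, -16.299999237060547], [508.70001220703125, -25.100000381469727], [545.0, 132.3000030517578], [506.79998779296875, 141.10000610351562]]
side0 stub 190 [510.6  57.9] [156.5  30.8] 77.27 bp [[478.29998779296875, -15.100000381469727], [508.29998779296875, -21.799999237060547], [542.7999877929688, 130.8000030517578], [512.7999877929688, 137.60000610351562]]
top0 wood z 0.0016
top0 tube 165 [ 462.2 -168.1] [130.3  39.5] 80.68 bp [[432.20001220703125, -229.1999969482422], [471.1000061035156, -235.60000610351562], [492.20001220703125, -107.0], [453.29998779296875, -100.5999984741211]]
top0 tube 190 [ 462.6 -168.4] [127.4  38.6] 80.75 bp [[433.29998779296875, -228.1999969482422], [471.3999938964844, -234.39999389648438], [491.8999938964844, -108.5999984741211], [453.79998779296875, -102.4000015258789]]
top0 stub 165 [517.9  65.4] [169.9  51. ] 72.41 bp [[467.8999938964844, -7.900000095367432], [516.5, -23.299999237060547], [567.9000244140625, 138.6999969482422], [519.2999877929688, 154.10000610351562]]
top0 stub 190 [519.4  60.6] [159.   45.8] 76.16 bp [[478.1000061035156, -11.100000381469727], [522.5, -22.100000381469727], [560.5999755859375, 132.3000030517578], [516.2000122070312, 143.3000030517578]]
```

```bash
python3 - <<'E'
from h import *
for n in('side0','top0'):
    im=load(n)
    x0,y0,x1,y1=(240,140,310,225) if n=='side0' else (190,190,290,250)
    z=.088
    c=im['color'][y0:y1,x0:x1]; big=cv2.resize(c,None,fx=8,fy=8,interpolation=cv2.INTER_CUBIC)
    g=big.min(2).astype(float)   # wood has low blue
    h,w=g.shape
    ys,xs=np.mgrid[0:h,0:w]
    X=rayplane(im,np.c_[x0+(xs.ravel()+.5)/8-.5,y0+(ys.ravel()+.5)/8-.5],z)[:,:2]*1000
    # resample to metric grid at 0.5mm in frame aligned at yaw a
    from scipy.interpolate import griddata
    a=np.deg2rad(77);u=np.array([np.cos(a),np.sin(a)]);v=np.array([u[1],-u[0]]) # v = +x of stand-ish
    o=np.array([510.,60.])
    S=np.arange(-95,70,1.);L=np.arange(-30,30,.5)
    SS,LL=np.meshgrid(S,L,indexing='ij')
    W=o+SS[...,None]*u+LL[...,None]*v
    uv=proj(im,np.c_[W.reshape(-1,2)/1000,np.full(SS.size,z)])
    val=cv2.remap(im['color'].astype(np.float32),uv[:,0].reshape(SS.shape).astype(np.float32),uv[:,1].reshape(SS.shape).astype(np.float32),cv2.INTER_CUBIC)
    cv2.imwrite(f'pics/{n}_rect.png',cv2.resize(np.clip(val,0,255).astype(np.uint8)[::-1,:,::-1],None,fx=5,fy=3.5))
    np.save(f'pics/{n}_rect.npy',val)
    for s in range(-92,70,8):
        r=val[int(s+95)].min(1); gr=np.diff(r); i=np.argmax(gr);j=np.argmin(gr); print(n,s,'L',L[i],'R',L[j],round(gr[i]),round(gr[j]))
    r=val[:, 50:70].min(2).mean(1); gr=np.diff(r); k=np.argmax(gr); print('tip s',S[k], gr[k-3:k+4].round())
E
```

```text
side0 -92 L 20.0 R -6.0 5 -4
side0 -84 L 13.0 R 18.0 11 -14
side0 -76 L -15.0 R 17.5 11 -15
side0 -68 L -15.5 R 18.0 12 -17
side0 -60 L -15.5 R 19.0 12 -15
side0 -52 L -17.0 R 18.0 11 -17
side0 -44 L -16.0 R 19.0 13 -18
side0 -36 L -15.0 R 18.5 12 -15
side0 -28 L -16.0 R 19.0 7 -14
side0 -20 L -20.5 R 18.0 8 -16
side0 -12 L -15.5 R 19.0 12 -16
side0 -4 L -15.0 R 18.5 12 -15
side0 4 L -16.0 R 19.0 11 -13
side0 12 L -14.5 R 18.0 12 -16
side0 20 L -19.0 R 18.0 7 -13
side0 28 L -20.0 R 18.5 11 -11
side0 36 L -20.5 R 18.0 10 -12
side0 44 L -20.0 R 19.0 10 -15
side0 52 L -21.5 R 18.5 9 -13
side0 60 L -14.5 R 19.5 11 -15
side0 68 L -14.5 R 15.5 15 -10
tip s -78.0 [ 9. 16. 21. 22. 20. 14.  8.]
top0 -92 L -4.0 R -25.0 1 -1
top0 -84 L 0.0 R -27.5 1 -2
top0 -76 L -13.5 R 14.0 6 -5
top0 -68 L -15.0 R 15.5 14 -11
top0 -60 L -14.5 R 15.5 16 -12
top0 -52 L -14.0 R 13.5 17 -13
top0 -44 L -16.0 R 14.5 17 -13
top0 -36 L -15.0 R 15.0 17 -13
top0 -28 L -14.5 R 15.5 17 -13
top0 -20 L -22.5 R 13.5 10 -12
top0 -12 L -13.0 R 14.0 10 -12
top0 -4 L -15.5 R 15.0 17 -12
top0 4 L -15.0 R 15.5 17 -11
top0 12 L -14.5 R 13.5 16 -11
top0 20 L -16.0 R 14.0 16 -11
top0 28 L -15.5 R 14.5 17 -11
top0 36 L -15.0 R 15.0 17 -11
top0 44 L -14.5 R 16.0 16 -10
top0 52 L -16.5 R 14.0 15 -10
top0 60 L -13.0 R -30.0 13 -6
top0 68 L -12.5 R 24.0 13 -5
tip s -76.0 [12. 17. 21. 23. 21. 12.  9.]
```

```bash
python3 -c "
import cv2,numpy as np
a=cv2.imread('pics/side0_rect.png');b=cv2.imread('pics/top0_rect.png');print(a.shape)
cv2.imwrite('pics/rects.png',cv2.resize(np.hstack([a,b]),(800,560)))"
```

```text
(578, 600, 3)
```

View pics/rects.png

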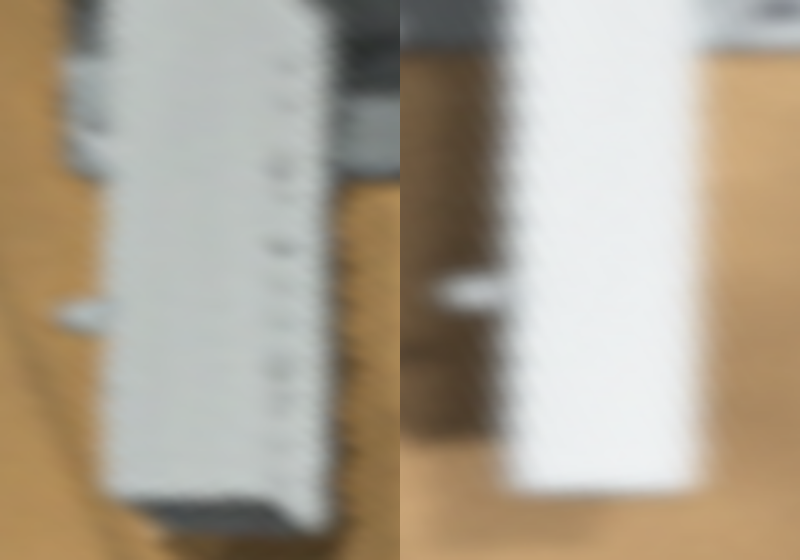

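Estimates, averaging both cameras:
- **Stub axis:** through (509, 60) at yaw 77.0°, with the tip near (491, -17).
- **Tube:** centre (460.6, -171.5) at yaw 80.75°.

Now I'll move above the tube.

>>> servo_tool --steps '[{"claw": 1, "dx": -333, "dy": -376, "dz": 80, "spin": -1.067}, {"claw": 1, "dx": -333, "dy": -376, "dz": 80, "spin": -1.067}, {"claw": 1, "dx": -333, "dy": -376, "dz": 80, "spin": -1.067}, {"claw": 1, "dx": -333, "dy": -376, "dz": 80, "spin": -1.067}, {"claw": 1, "dx": -333, "dy": -376, "dz": 80, "spin": -1.067}, {"claw": 1, "dx": -333, "dy": -376, "dz": 80, "spin": -1.067}, {"claw": 1, "dx": -333, "dy": -376, "dz": 80, "spin": -1.067}, {"claw": 1, "dx": -333, "dy": -376, "dz": 80, "spin": -1.067}, {"claw": 1, "dx": -333, "dy": -376, "dz": 80, "spin": -1.067}, {"claw": 1, "dx": -333, "dy": -376, "dz": 80, "spin": -1.067}, {"claw": 1, "dx": -333, "dy": -376, "dz": 80, "spin": -1.067}, {"claw": 1, "dx": -333, "dy": -376, "dz": 80, "spin": -1.067}]' --squeeze 30

```text
clock: 1.1
tool_pos: [0.4566, -0.1784, 0.1523]
tool_rot: [0.0, 0.997, -0.081, -0.0]
force: [1.6, -0.3, -0.7]
width: 0.0854
```

>>> servo_tool --steps '[{"claw": 1}, {"claw": 1}, {"claw": 1}]'

```text
invalid input at $.steps[0]: expected keys claw, dx, dy, dz, spin
```

```bash
cat >> h.py <<'E'
from scipy.spatial.transform import Rotation as Ro
def st():
    s=sensors.read_state();q=s['tool_rot'];R=Ro.from_quat([q[1],q[2],q[3],q[0]]).as_matrix()
    print('t',round(s['clock'],2),'p',(s['tool_pos']*1000).round(1),'xang',np.degrees(np.arctan2(R[1,0],R[0,0])).round(2),'zax',R[:,2].round(4),'F',s['force'].round(1),'M',s['moment'].round(2),'w',round(s['width']*1000,1)); return s,R
E
python3 - <<'E'
from h import *
s,R=st()
for n in('side','top'): 
    im=grab(n,n+'1')
    x0,y0=(170,190) if n=='side' else (270,190)
    cv2.imwrite(f'pics/{n}1c.png',cv2.resize(im['color'][y0:y0+120,x0:x0+120,::-1],(560,560),interpolation=cv2.INTER_CUBIC))
a=cv2.imread('pics/side1c.png');b=cv2.imread('pics/top1c.png');cv2.imwrite('pics/c1.png',cv2.resize(np.hstack([a,b]),(800,400)))
E
```

```text
t 1.1 p [ 456.6 -178.4  152.3] xang -9.32 zax [-2.e-04 -1.e-04 -1.e+00] F [ 1.6 -0.3 -0.7] M [-0.03 -0.01  0.  ] w 85.4
```

View pics/c1.png

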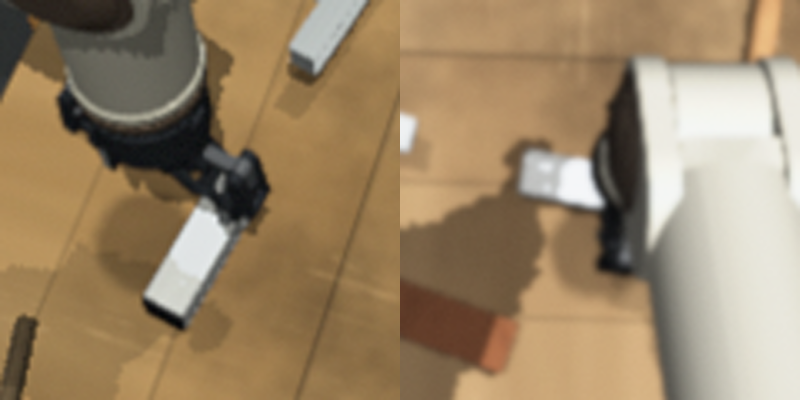

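The tool is above the tube and aligned (side view: tube at (190,250) under the open fingers). Descending.

>>> servo_tool --steps '[{"claw": 1, "dx": 3, "dy": -7.5, "dz": 40, "spin": 0}, {"claw": 1, "dx": 3, "dy": -7.5, "dz": 80, "spin": 0}, {"claw": 1, "dx": 3, "dy": -7.5, "dz": 115, "spin": 0}, {"claw": 1, "dx": 3, "dy": -7.5, "dz": 140, "spin": 0}, {"claw": 1, "dx": 3, "dy": -7.5, "dz": 149, "spin": 0}, {"claw": 1, "dx": 3, "dy": -7.5, "dz": 149, "spin": 0}, {"claw": 1, "dx": 3, "dy": -7.5, "dz": 149, "spin": 0}]' --squeeze 30

```text
clock: 1.78
tool_pos: [0.4609, -0.1731, 0.0041]
tool_rot: [-0.0, 0.997, -0.081, -0.0]
force: [0.2, 0.4, 0.1]
width: 0.0853
```

```bash
python3 -c "
from h import *
st()"
```

```text
t 1.78 p [ 460.9 -173.1    4.1] xang -9.27 zax [ 0.e+00  3.e-04 -1.e+00] F [0.2 0.4 0.1] M [ 0.01 -0.02 -0.08] w 85.3
```

>>> servo_tool --steps '[{"claw": -1, "dx": 0, "dy": 0, "dz": 0, "spin": 0}, {"claw": -1, "dx": 0, "dy": 0, "dz": 0, "spin": 0}, {"claw": -1, "dx": 0, "dy": 0, "dz": 0, "spin": 0}, {"claw": -1, "dx": 0, "dy": 0, "dz": 0, "spin": 0}, {"claw": -1, "dx": 0, "dy": 0, "dz": 0, "spin": 0}, {"claw": -1, "dx": 0, "dy": 0, "dz": 0, "spin": 0}, {"claw": -1, "dx": 0, "dy": 0, "dz": 0, "spin": 0}, {"claw": -1, "dx": 0, "dy": 0, "dz": 0, "spin": 0}]' --squeeze 40

```text
clock: 2.45
tool_pos: [0.4614, -0.1737, 0.0048]
tool_rot: [0.001, 0.997, -0.081, 0.001]
force: [-1.6, -0.4, 7.9]
width: 0.0354
```

```bash
python3 -c "
from h import *
st()"
```

```text
t 2.45 p [ 461.4 -173.7    4.8] xang -9.3 zax [ 0.0016 -0.0014 -1.    ] F [-1.6 -0.4  7.9] M [-0.05  0.28 -0.05] w 35.4
```

Grasped at 35.4 mm. Next I'll lift, turn to the stub's yaw and stop short of the tip.

>>> servo_tool --steps '[{"claw": -1, "dx": 0, "dy": 0, "dz": -15, "spin": 0}, {"claw": -1, "dx": 0, "dy": 0, "dz": -35, "spin": 0}, {"claw": -1, "dx": 0, "dy": 0, "dz": -57, "spin": 0.03}, {"claw": -1, "dx": -1, "dy": -25, "dz": -58, "spin": 0.065}, {"claw": -1, "dx": -1.9, "dy": -50, "dz": -58, "spin": 0.065}, {"claw": -1, "dx": -1.9, "dy": -67, "dz": -58, "spin": 0.065}, {"claw": -1, "dx": -1.9, "dy": -67, "dz": -58, "spin": 0.065}, {"claw": -1, "dx": -1.9, "dy": -67, "dz": -58, "spin": 0.065}, {"claw": -1, "dx": -1.9, "dy": -67, "dz": -58, "spin": 0.065}]'

```text
clock: 3.2
tool_pos: [0.4692, -0.1075, 0.0616]
tool_rot: [0.0, 0.994, -0.113, -0.0]
force: [-0.1, -0.6, -1.6]
width: 0.0353
```

```bash
python3 - <<'E'
from h import *
s,R=st()
for n in('side','top'): 
    im=grab(n,n+'2')
    x0,y0=(190,150) if n=='side' else (190,170)
    cv2.imwrite(f'pics/{n}2c.png',cv2.resize(im['color'][y0:y0+120,x0:x0+120,::-1],(560,560),interpolation=cv2.INTER_CUBIC))
a=cv2.imread('pics/side2c.png');b=cv2.imread('pics/top2c.png');cv2.imwrite('pics/c2.png',cv2.resize(np.hstack([a,b]),(800,400)))
E
```

```text
t 3.2 p [ 469.2 -107.5   61.6] xang -13.02 zax [-5.e-04 -7.e-04 -1.e+00] F [-0.1 -0.6 -1.6] M [ 0.05 -0.02 -0.  ] w 35.3
```

View pics/c2.png

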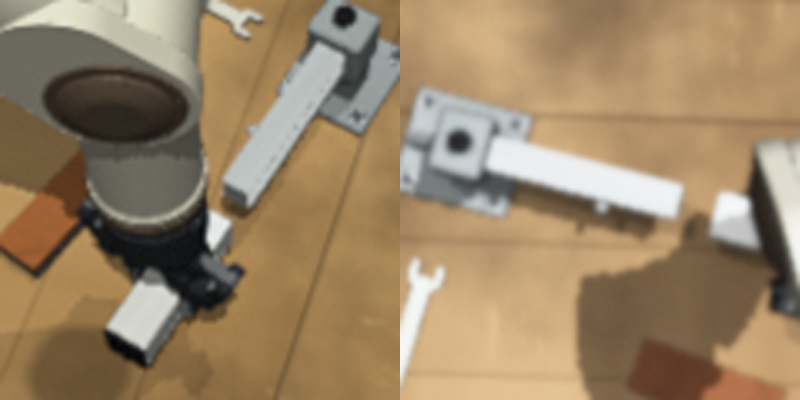

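The mouth is just short of the stub tip (top crop: tip (682,200), mouth (712,215)). I'll measure the lateral offset of tube against stub in the same pictures.

```bash
cat > lat.py <<'E'
from h import *
import sys
def rect(im,z,S,L,o,a):
    u=np.array([np.cos(a),np.sin(a)]);v=np.array([u[1],-u[0]])
    SS,LL=np.meshgrid(S,L,indexing='ij');W=o+SS[...,None]*u+LL[...,None]*v
    uv=proj(im,np.c_[W.reshape(-1,2)/1000,np.full(SS.size,z)]).astype(np.float32)
    return cv2.remap(im['color'].astype(np.float32),uv[:,0].reshape(SS.shape),uv[:,1].reshape(SS.shape),cv2.INTER_CUBIC)
if __name__=='__main__':
    tag=sys.argv[1]; o=np.array([469.2,-107.5]);a=np.deg2rad(77)
    outs=[]
    for n in('side','top'):
        im=load(n+tag); S=np.arange(-70,180,1.);L=np.arange(-35,35,.5)
        for z in(.093,.088):
            val=rect(im,z,S,L,o,a)
            v=cv2.resize(np.clip(val,0,255).astype(np.uint8)[::-1,:,::-1],(200,560)); outs.append(v)
    cv2.imwrite('pics/lat%s.png'%tag,np.hstack(outs))
E
python3 lat.py 2
```

```text
(no output)
```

View pics/lat2.png

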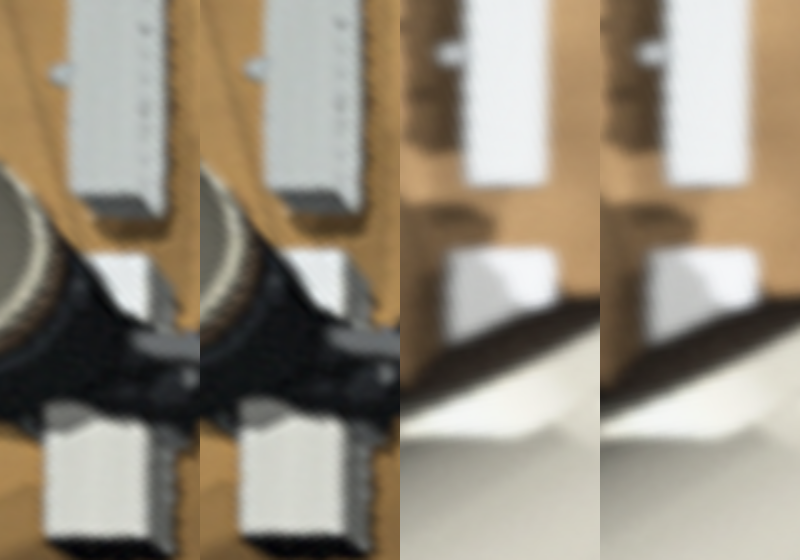

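Both cameras agree the stub is +2 mm from the tube along tool x, with a gap of about 25 mm and parallel axes. I'll correct that and approach.

>>> servo_tool --steps '[{"claw": -1, "dx": 2, "dy": -4, "dz": 0, "spin": 0}, {"claw": -1, "dx": 2, "dy": -10, "dz": 0, "spin": 0}, {"claw": -1, "dx": 2, "dy": -16, "dz": 0, "spin": 0}, {"claw": -1, "dx": 2, "dy": -20, "dz": 0, "spin": 0}, {"claw": -1, "dx": 2, "dy": -22, "dz": 0, "spin": 0}, {"claw": -1, "dx": 2, "dy": -22, "dz": 0, "spin": 0}]'

```text
clock: 3.8
tool_pos: [0.4766, -0.0847, 0.0617]
tool_rot: [-0.0, 0.994, -0.112, 0.0]
force: [0.1, -0.7, -1.9]
width: 0.0357
```

>>> servo_tool --steps '[{"claw": -1, "dx": 0, "dy": -2, "dz": 0, "spin": 0}, {"claw": -1, "dx": 0, "dy": -4, "dz": 0, "spin": 0}, {"claw": -1, "dx": 0, "dy": -6, "dz": 0, "spin": 0}, {"claw": -1, "dx": 0, "dy": -6, "dz": 0, "spin": 0}]'

```text
clock: 4.13
tool_pos: [0.4779, -0.0794, 0.0617]
tool_rot: [-0.0, 0.994, -0.113, 0.0]
force: [0.2, 0.1, -2.2]
width: 0.0355
```

```bash
python3 -c "
from h import *
st()"
```

```text
t 4.13 p [477.9 -79.4  61.7] xang -12.98 zax [ 2.e-04  2.e-04 -1.e+00] F [ 0.2  0.1 -2.2] M [ 0.06 -0.03  0.03] w 35.5
```

>>> servo_tool --steps '[{"claw": -1, "dx": 0, "dy": -2, "dz": 0, "spin": 0}, {"claw": -1, "dx": 0, "dy": -4, "dz": 0, "spin": 0}, {"claw": -1, "dx": 0, "dy": -5, "dz": 0, "spin": 0}, {"claw": -1, "dx": 0, "dy": -5, "dz": 0, "spin": 0}]'

```text
clock: 4.47
tool_pos: [0.479, -0.0746, 0.0617]
tool_rot: [-0.0, 0.994, -0.113, 0.0]
force: [-0.0, -0.1, -1.6]
width: 0.0355
```

>>> servo_tool --steps '[{"claw": -1, "dx": 0, "dy": -2, "dz": 0, "spin": 0}, {"claw": -1, "dx": 0, "dy": -4, "dz": 0, "spin": 0}, {"claw": -1, "dx": 0, "dy": -5, "dz": 0, "spin": 0}, {"claw": -1, "dx": 0, "dy": -5, "dz": 0, "spin": 0}]'

```text
clock: 4.8
tool_pos: [0.4801, -0.0697, 0.0617]
tool_rot: [-0.0, 0.994, -0.113, 0.0]
force: [0.2, -0.1, 0.1]
width: 0.0358
```

```bash
python3 -c "
from h import *
st()"
```

```text
t 4.8 p [480.1 -69.7  61.7] xang -12.98 zax [ 2.e-04  2.e-04 -1.e+00] F [ 0.2 -0.1  0.1] M [ 0.   -0.03 -0.04] w 35.8
```

The tube is on the stub by about 13 mm with no side force. Advancing in checked increments.

>>> servo_tool --steps '[{"claw": -1, "dx": 0, "dy": -3, "dz": 0, "spin": 0}, {"claw": -1, "dx": 0, "dy": -6, "dz": 0, "spin": 0}, {"claw": -1, "dx": 0, "dy": -8, "dz": 0, "spin": 0}, {"claw": -1, "dx": 0, "dy": -8, "dz": 0, "spin": 0}]'

```text
clock: 5.13
tool_pos: [0.482, -0.0615, 0.0617]
tool_rot: [-0.0, 0.994, -0.113, 0.0]
force: [-0.4, 0.2, -1.1]
width: 0.0356
```

>>> servo_tool --steps '[{"claw": -1, "dx": 0, "dy": -3, "dz": 0, "spin": 0}, {"claw": -1, "dx": 0, "dy": -6, "dz": 0, "spin": 0}, {"claw": -1, "dx": 0, "dy": -8, "dz": 0, "spin": 0}, {"claw": -1, "dx": 0, "dy": -8, "dz": 0, "spin": 0}]'

```text
clock: 5.47
tool_pos: [0.4838, -0.0538, 0.0617]
tool_rot: [-0.0, 0.994, -0.113, 0.0]
force: [-0.2, -0.3, -2.3]
width: 0.0356
```

>>> servo_tool --steps '[{"claw": -1, "dx": 0, "dy": -3, "dz": 0, "spin": 0}, {"claw": -1, "dx": 0, "dy": -6, "dz": 0, "spin": 0}, {"claw": -1, "dx": 0, "dy": -8, "dz": 0, "spin": 0}, {"claw": -1, "dx": 0, "dy": -8, "dz": 0, "spin": 0}]'

```text
clock: 5.8
tool_pos: [0.4856, -0.046, 0.0617]
tool_rot: [-0.0, 0.994, -0.113, 0.0]
force: [0.3, -0.5, -2.1]
width: 0.0353
```

```bash
python3 - <<'E'
from h import *
s,R=st()
for n in('side','top'): 
    im=grab(n,n+'3')
    x0,y0=(190,150) if n=='side' else (190,170)
    cv2.imwrite(f'pics/{n}3c.png',cv2.resize(im['color'][y0:y0+120,x0:x0+120,::-1],(560,560),interpolation=cv2.INTER_CUBIC))
a=cv2.imread('pics/side3c.png');b=cv2.imread('pics/top3c.png');cv2.imwrite('pics/c3.png',cv2.resize(np.hstack([a,b]),(800,400)))
E
```

```text
t 5.8 p [485.6 -46.   61.7] xang -12.96 zax [ 4.e-04  4.e-04 -1.e+00] F [ 0.3 -0.5 -2.1] M [ 0.02 -0.02  0.02] w 35.3
```

View pics/c3.png

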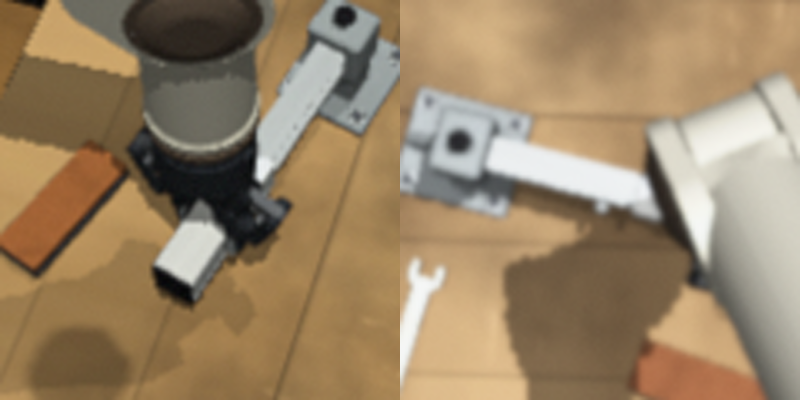

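Top view: the mouth is at about (640,195) and the button, still out, at (601,207), so about 20 mm remain. I'll advance and feel for the button.

>>> servo_tool --steps '[{"claw": -1, "dx": 0, "dy": -3, "dz": 0, "spin": 0}, {"claw": -1, "dx": 0, "dy": -6, "dz": 0, "spin": 0}, {"claw": -1, "dx": 0, "dy": -9, "dz": 0, "spin": 0}, {"claw": -1, "dx": 0, "dy": -9, "dz": 0, "spin": 0}]'

```text
clock: 6.23
tool_pos: [0.4877, -0.037, 0.0618]
tool_rot: [-0.0, 0.994, -0.113, 0.0]
force: [0.1, -0.6, -2.6]
width: 0.0354
```

>>> servo_tool --steps '[{"claw": -1, "dx": 0, "dy": -1, "dz": 0, "spin": 0}, {"claw": -1, "dx": 0, "dy": -2, "dz": 0, "spin": 0}, {"claw": -1, "dx": 0, "dy": -3, "dz": 0, "spin": 0}, {"claw": -1, "dx": 0, "dy": -3, "dz": 0, "spin": 0}]'

```text
clock: 6.57
tool_pos: [0.4882, -0.0348, 0.0617]
tool_rot: [-0.0, 0.994, -0.113, 0.0]
force: [-0.6, 0.6, -1.4]
width: 0.035
```

```bash
python3 - <<'E'
from h import *
s,R=st()
for n in('side','top'): 
    im=grab(n,n+'4')
    x0,y0=(210,150) if n=='side' else (190,170)
    cv2.imwrite(f'pics/{n}4c.png',cv2.resize(im['color'][y0:y0+100,x0:x0+100,::-1],(560,560),interpolation=cv2.INTER_CUBIC))
a=cv2.imread('pics/side4c.png');b=cv2.imread('pics/top4c.png');cv2.imwrite('pics/c4.png',cv2.resize(np.hstack([a,b]),(800,400)))
E
```

```text
t 6.57 p [488.2 -34.8  61.7] xang -12.99 zax [ 1.e-04  1.e-04 -1.e+00] F [-0.6  0.6 -1.4] M [ 0.05  0.02 -0.05] w 35.0
```

View pics/c4.png

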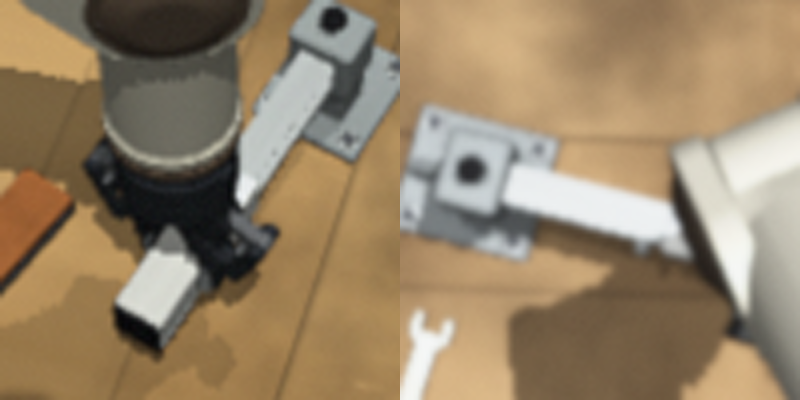

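The button is still about 12–17 mm ahead of the mouth (top crop (641,247) against (668,235)). Continuing to feel forward.

>>> servo_tool --steps '[{"claw": -1, "dx": 0, "dy": -1.5, "dz": 0, "spin": 0}, {"claw": -1, "dx": 0, "dy": -3, "dz": 0, "spin": 0}, {"claw": -1, "dx": 0, "dy": -3, "dz": 0, "spin": 0}]'

```text
clock: 6.92
tool_pos: [0.4889, -0.0317, 0.0617]
tool_rot: [-0.0, 0.994, -0.113, 0.0]
force: [-0.9, 0.9, -0.7]
width: 0.0354
```

>>> servo_tool --steps '[{"claw": -1, "dx": 0, "dy": -1, "dz": 0, "spin": 0}, {"claw": -1, "dx": 0, "dy": -2, "dz": 0, "spin": 0}, {"claw": -1, "dx": 0, "dy": -2, "dz": 0, "spin": 0}]'

```text
clock: 7.17
tool_pos: [0.4893, -0.0299, 0.0617]
tool_rot: [-0.0, 0.994, -0.113, 0.0]
force: [-0.9, -0.5, -1.9]
width: 0.0355
```

```bash
python3 - <<'E'
from h import *
s,R=st()
for n in('side','top'): 
    im=grab(n,n+'5')
    x0,y0=(225,150) if n=='side' else (190,190)
    cv2.imwrite(f'pics/{n}5c.png',cv2.resize(im['color'][y0:y0+80,x0:x0+80,::-1],(560,560),interpolation=cv2.INTER_CUBIC))
a=cv2.imread('pics/side5c.png');b=cv2.imread('pics/top5c.png');cv2.imwrite('pics/c5.png',cv2.resize(np.hstack([a,b]),(800,400)))
E
```

```text
t 7.17 p [489.3 -29.9  61.7] xang -12.99 zax [ 1.e-04  1.e-04 -1.e+00] F [-0.9 -0.5 -1.9] M [-0.02  0.07 -0.01] w 35.5
```

View pics/c5.png

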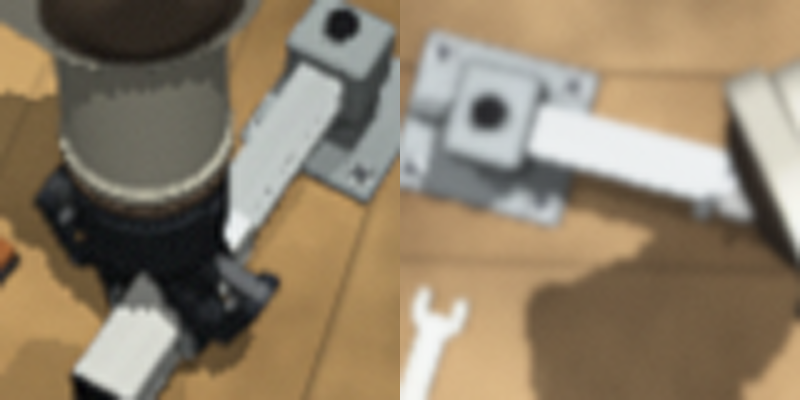

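>>> servo_tool --steps '[{"claw": -1, "dx": 0, "dy": -1, "dz": 0, "spin": 0}, {"claw": -1, "dx": 0, "dy": -1, "dz": 0, "spin": 0}]'

```text
clock: 7.43
tool_pos: [0.4895, -0.0291, 0.0617]
tool_rot: [-0.0, 0.994, -0.113, 0.0]
force: [-0.0, -0.2, -1.7]
width: 0.0355
```

>>> servo_tool --steps '[{"claw": -1, "dx": 0, "dy": -1, "dz": 0, "spin": 0}, {"claw": -1, "dx": 0, "dy": -1, "dz": 0, "spin": 0}]'

```text
clock: 7.6
tool_pos: [0.4897, -0.028, 0.0617]
tool_rot: [-0.0, 0.994, -0.113, 0.0]
force: [-0.2, 0.5, -1.7]
width: 0.0355
```

>>> servo_tool --steps '[{"claw": -1, "dx": 0, "dy": -1, "dz": 0, "spin": 0}, {"claw": -1, "dx": 0, "dy": -1, "dz": 0, "spin": 0}]'

```text
clock: 7.77
tool_pos: [0.49, -0.027, 0.0617]
tool_rot: [-0.0, 0.994, -0.113, 0.0]
force: [0.2, -0.2, -1.8]
width: 0.0353
```

>>> servo_tool --steps '[{"claw": -1, "dx": 0, "dy": -1, "dz": 0, "spin": 0}, {"claw": -1, "dx": 0, "dy": -1, "dz": 0, "spin": 0}]'

```text
clock: 7.93
tool_pos: [0.4902, -0.0261, 0.0617]
tool_rot: [-0.0, 0.994, -0.113, 0.0]
force: [0.2, -0.7, -2.4]
width: 0.0356
```

>>> servo_tool --steps '[{"claw": -1, "dx": 0, "dy": -1, "dz": 0, "spin": 0}, {"claw": -1, "dx": 0, "dy": -1, "dz": 0, "spin": 0}]'

```text
clock: 8.1
tool_pos: [0.4902, -0.0258, 0.0616]
tool_rot: [0.0, 0.994, -0.113, -0.0]
force: [0.1, -0.8, -1.6]
width: 0.0353
```

```bash
python3 - <<'E'
from h import *
s,R=st()
im=grab('top','top6')
x0,y0=(190,190)
cv2.imwrite('pics/c6.png',cv2.resize(im['color'][y0:y0+60,x0:x0+80,::-1],(800,600),interpolation=cv2.INTER_CUBIC))
E
```

```text
t 8.1 p [490.2 -25.8  61.6] xang -13.02 zax [-3.e-04 -8.e-04 -1.e+00] F [ 0.1 -0.8 -1.6] M [-0.29  0.07  0.02] w 35.3
```

View pics/c6.png

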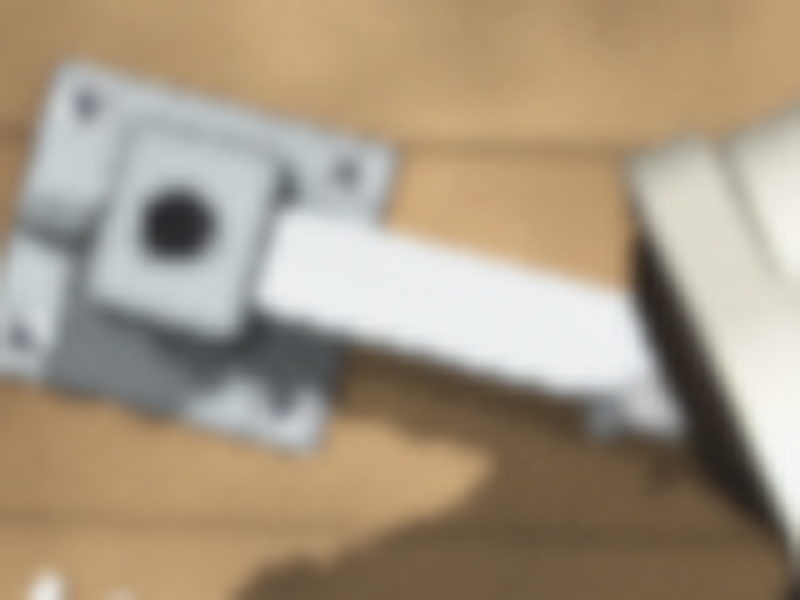

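The button contact is felt: the last 1 mm step gave only 0.3 mm and a -0.29 Nm moment. I'll back off 1 mm, release, slide the open gripper 67 mm forward and drop 6 mm so the pads straddle the mouth and the button.

>>> servo_tool --steps '[{"claw": -1, "dx": 0, "dy": 1.5, "dz": 0, "spin": 0}, {"claw": -1, "dx": 0, "dy": 1.5, "dz": 0, "spin": 0}, {"claw": 0, "dx": 0, "dy": 1.5, "dz": 0, "spin": 0}, {"claw": 1, "dx": 0, "dy": 1.5, "dz": 0, "spin": 0}, {"claw": 1, "dx": 0, "dy": 1.5, "dz": 0, "spin": 0}, {"claw": 1, "dx": 0, "dy": 1.5, "dz": 0, "spin": 0}, {"claw": 1, "dx": 0, "dy": 1.5, "dz": 0, "spin": 0}, {"claw": 1, "dx": 0, "dy": 1.5, "dz": 0, "spin": 0}]'

```text
clock: 8.82
tool_pos: [0.4901, -0.0267, 0.0617]
tool_rot: [-0.0, 0.994, -0.113, 0.0]
force: [-0.6, 0.2, 1.3]
width: 0.0853
```

```bash
python3 - <<'E'
from h import *
s,R=st()
for n in('side','top'): 
    im=grab(n,n+'7')
    x0,y0=(200,150) if n=='side' else (190,170)
    cv2.imwrite(f'pics/{n}7c.png',cv2.resize(im['color'][y0:y0+100,x0:x0+100,::-1],(560,560),interpolation=cv2.INTER_CUBIC))
a=cv2.imread('pics/side7c.png');b=cv2.imread('pics/top7c.png');cv2.imwrite('pics/c7.png',cv2.resize(np.hstack([a,b]),(800,400)))
E
```

```text
t 8.82 p [490.1 -26.7  61.7] xang -13.0 zax [ 1.e-04  0.e+00 -1.e+00] F [-0.6  0.2  1.3] M [0.   0.03 0.01] w 85.3
```

View pics/c7.png

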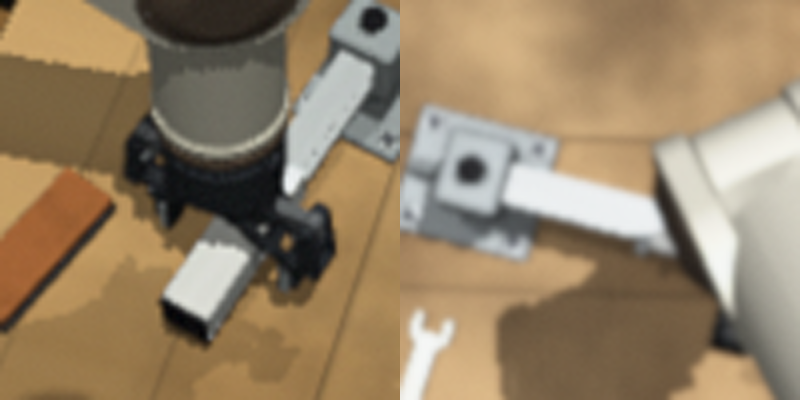

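>>> servo_tool --steps '[{"claw": 1, "dx": 0, "dy": -12, "dz": 2, "spin": 0}, {"claw": 1, "dx": 0, "dy": -30, "dz": 4, "spin": 0}, {"claw": 1, "dx": 0, "dy": -50, "dz": 6, "spin": 0}, {"claw": 1, "dx": 0, "dy": -64, "dz": 6, "spin": 0}, {"claw": 1, "dx": 0, "dy": -68, "dz": 6, "spin": 0}, {"claw": 1, "dx": 0, "dy": -68, "dz": 6, "spin": 0}, {"claw": 1, "dx": 0, "dy": -68, "dz": 6, "spin": 0}]'

```text
clock: 9.5
tool_pos: [0.5051, 0.0388, 0.0555]
tool_rot: [0.0, 0.994, -0.113, -0.0]
force: [-0.8, -0.1, -0.6]
width: 0.0855
```

```bash
python3 - <<'E'
from h import *
s,R=st()
for n in('side','top'): 
    im=grab(n,n+'8')
    x0,y0=(215,130) if n=='side' else (190,180)
    cv2.imwrite(f'pics/{n}8c.png',cv2.resize(im['color'][y0:y0+90,x0:x0+90,::-1],(560,560),interpolation=cv2.INTER_CUBIC))
a=cv2.imread('pics/side8c.png');b=cv2.imread('pics/top8c.png');cv2.imwrite('pics/c8.png',cv2.resize(np.hstack([a,b]),(800,400)))
E
```

```text
t 9.5 p [505.1  38.8  55.5] xang -13.0 zax [-4.e-04 -7.e-04 -1.e+00] F [-0.8 -0.1 -0.6] M [-0.03  0.03 -0.03] w 85.5
```

View pics/c8.png

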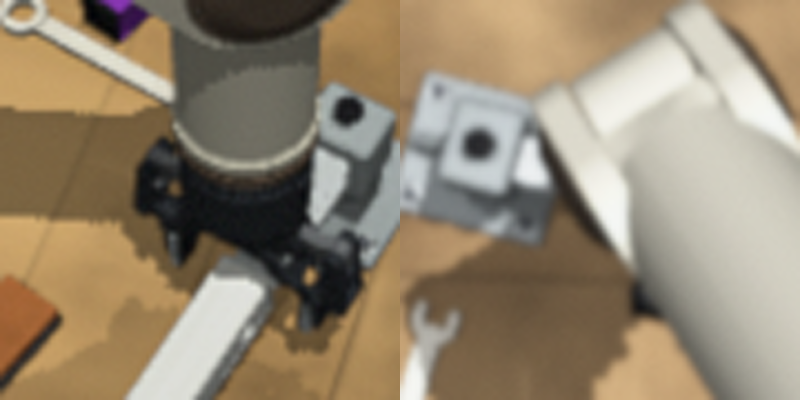

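```bash
python3 - <<'E'
from h import *
im=load('side8')
u=np.array([.225,.974,0]);v=np.array([.974,-.225,0])
tcp=np.array([505.1,38.8,75])
for s in(-1,-20,-25,-31,-37): print(s,proj(im,(tcp+s*u+18*v)/1000).round(1), ((proj(im,(tcp+s*u+18*v)/1000)[0]-[215,130])/.225).round())
E
python3 - <<'E'
import cv2
a=cv2.imread('pics/side8.png')
cv2.imwrite('pics/c9.png',cv2.resize(a[180:225,245:305],(800,600),interpolation=cv2.INTER_CUBIC))
E
```

```text
-1 [[276.5 196.2]] [273. 294.]
-20 [[273.  201.4]] [258. 317.]
-25 [[272.  202.8]] [253. 323.]
-31 [[270.9 204.4]] [248. 331.]
-37 [[269.8 206.1]] [243. 338.]
```

View pics/c9.png

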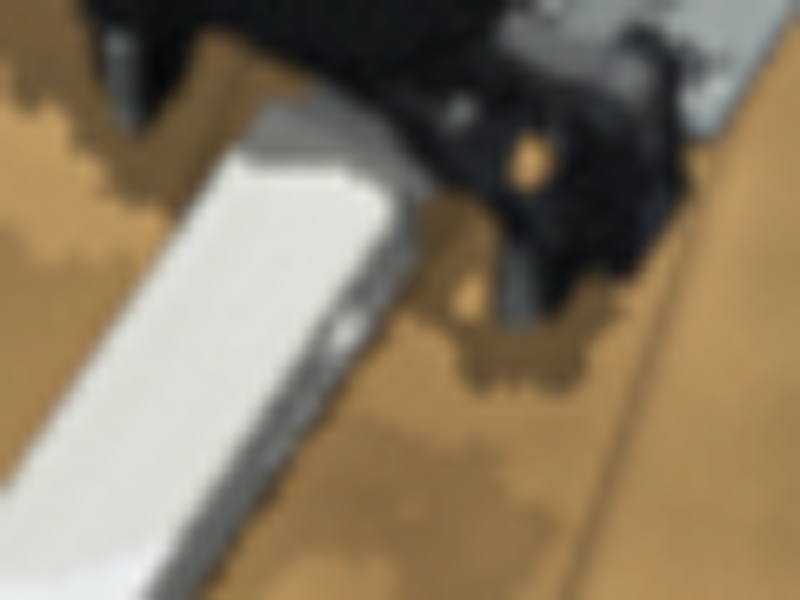

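The hole shows where predicted: (270.9,204.9) against a predicted 31 mm behind the TCP, so the mouth is under the pads. Closing.

>>> servo_tool --steps '[{"claw": -1, "dx": 0, "dy": 0, "dz": 0, "spin": 0}, {"claw": -1, "dx": 0, "dy": 0, "dz": 0, "spin": 0}, {"claw": -1, "dx": 0, "dy": 0, "dz": 0, "spin": 0}, {"claw": -1, "dx": 0, "dy": 0, "dz": 0, "spin": 0}, {"claw": -1, "dx": 0, "dy": 0, "dz": 0, "spin": 0}, {"claw": -1, "dx": 0, "dy": 0, "dz": 0, "spin": 0}, {"claw": -1, "dx": 0, "dy": 0, "dz": 0, "spin": 0}, {"claw": -1, "dx": 0, "dy": 0, "dz": 0, "spin": 0}]' --squeeze 45

```text
clock: 10.27
tool_pos: [0.5048, 0.0391, 0.0556]
tool_rot: [0.0, 0.994, -0.113, -0.0]
force: [-2.7, -1.5, 3.6]
width: 0.0352
```

```bash
python3 -c "
from h import *
st()"
```

```text
t 10.27 p [504.8  39.1  55.6] xang -13.01 zax [-1.e-03 -7.e-04 -1.e+00] F [-2.7 -1.5  3.6] M [-0.36  0.66  0.03] w 35.2
```

Width is 35.2 mm, so the pads are on the tube. The -2.7 N in x matches the button spring. Advancing gently.

>>> servo_tool --steps '[{"claw": -1, "dx": 0, "dy": -1, "dz": 0, "spin": 0}, {"claw": -1, "dx": 0, "dy": -2, "dz": 0, "spin": 0}, {"claw": -1, "dx": 0, "dy": -2, "dz": 0, "spin": 0}]'

```text
clock: 10.52
tool_pos: [0.5056, 0.0409, 0.0556]
tool_rot: [0.0, 0.994, -0.113, -0.0]
force: [-2.7, -3.1, 4.3]
width: 0.0352
```

>>> servo_tool --steps '[{"claw": -1, "dx": 0, "dy": -1, "dz": 0, "spin": 0}, {"claw": -1, "dx": 0, "dy": -2, "dz": 0, "spin": 0}, {"claw": -1, "dx": 0, "dy": -2, "dz": 0, "spin": 0}]'

```text
clock: 10.77
tool_pos: [0.506, 0.0425, 0.0556]
tool_rot: [0.001, 0.994, -0.113, -0.0]
force: [-3.8, -3.1, 5.5]
width: 0.0349
```

>>> servo_tool --steps '[{"claw": -1, "dx": 0, "dy": -1, "dz": 0, "spin": 0}, {"claw": -1, "dx": 0, "dy": -2, "dz": 0, "spin": 0}, {"claw": -1, "dx": 0, "dy": -2, "dz": 0, "spin": 0}]'

```text
clock: 11.02
tool_pos: [0.5065, 0.0442, 0.0556]
tool_rot: [0.001, 0.994, -0.114, -0.0]
force: [-3.6, -5.0, 5.1]
width: 0.0357
```

```bash
python3 -c "
from h import *
st()"
```

```text
t 11.02 p [506.5  44.2  55.6] xang -13.04 zax [-7.0e-04 -1.7e-03 -1.0e+00] F [-3.6 -5.   5.1] M [-1.15  0.76  0.04] w 35.7
```

Smooth, with low force. Continuing.

>>> servo_tool --steps '[{"claw": -1, "dx": 0, "dy": -1, "dz": 0, "spin": 0}, {"claw": -1, "dx": 0, "dy": -2, "dz": 0, "spin": 0}, {"claw": -1, "dx": 0, "dy": -2, "dz": 0, "spin": 0}]'

```text
clock: 11.27
tool_pos: [0.5069, 0.046, 0.0557]
tool_rot: [0.001, 0.994, -0.114, -0.0]
force: [-4.0, -4.3, 5.4]
width: 0.0354
```

>>> servo_tool --steps '[{"claw": -1, "dx": 0, "dy": -1, "dz": 0, "spin": 0}, {"claw": -1, "dx": 0, "dy": -2, "dz": 0, "spin": 0}, {"claw": -1, "dx": 0, "dy": -2, "dz": 0, "spin": 0}]'

```text
clock: 11.52
tool_pos: [0.5074, 0.048, 0.0557]
tool_rot: [0.001, 0.994, -0.114, -0.0]
force: [-3.8, -4.6, 5.8]
width: 0.035
```

>>> servo_tool --steps '[{"claw": -1, "dx": 0, "dy": -1, "dz": 0, "spin": 0}, {"claw": -1, "dx": 0, "dy": -2, "dz": 0, "spin": 0}, {"claw": -1, "dx": 0, "dy": -2, "dz": 0, "spin": 0}]'

```text
clock: 11.77
tool_pos: [0.5079, 0.0501, 0.0558]
tool_rot: [0.001, 0.994, -0.114, -0.0]
force: [-4.2, -4.9, 5.0]
width: 0.0354
```

```bash
python3 - <<'E'
from h import *
s,R=st()
im=grab('side','side10')
cv2.imwrite('pics/c10.png',cv2.resize(im['color'][165:225,235:315,::-1],(800,600),interpolation=cv2.INTER_CUBIC))
E
```

```text
t 11.77 p [507.9  50.1  55.8] xang -13.04 zax [-6.0e-04 -1.8e-03 -1.0e+00] F [-4.2 -4.9  5. ] M [-1.21  0.87 -0.06] w 35.4
```

View pics/c10.png

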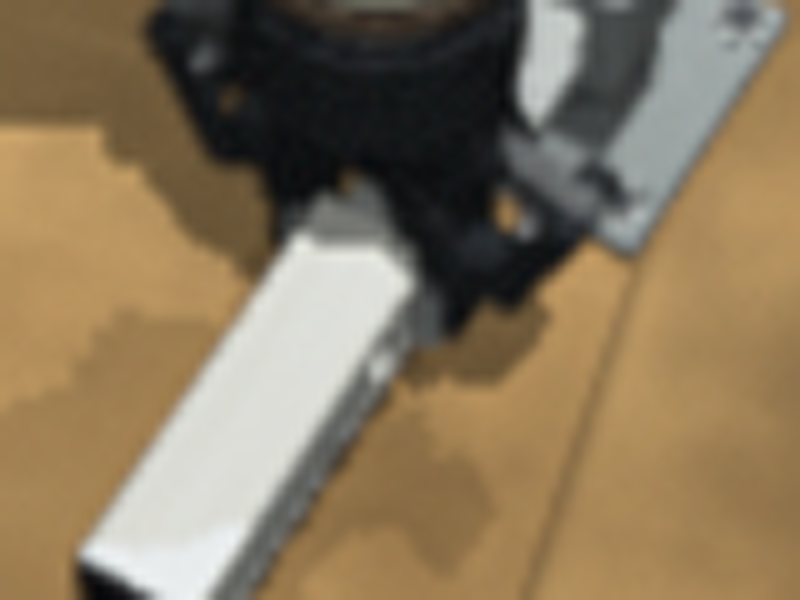

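The hole moved with the gripper, about 12 mm, so the mouth has passed the button. Continuing; the pop is expected about 25 mm further on.

>>> servo_tool --steps '[{"claw": -1, "dx": 0, "dy": -1, "dz": 0, "spin": 0}, {"claw": -1, "dx": 0, "dy": -2, "dz": 0, "spin": 0}, {"claw": -1, "dx": 0, "dy": -3, "dz": 0, "spin": 0}, {"claw": -1, "dx": 0, "dy": -4, "dz": 0, "spin": 0}, {"claw": -1, "dx": 0, "dy": -5, "dz": 0, "spin": 0}]'

```text
clock: 12.23
tool_pos: [0.5089, 0.0544, 0.0557]
tool_rot: [0.001, 0.994, -0.114, -0.0]
force: [-4.8, -5.3, 7.2]
width: 0.0355
```

>>> servo_tool --steps '[{"claw": -1, "dx": 0, "dy": -1, "dz": 0, "spin": 0}, {"claw": -1, "dx": 0, "dy": -2, "dz": 0, "spin": 0}, {"claw": -1, "dx": 0, "dy": -3, "dz": 0, "spin": 0}, {"claw": -1, "dx": 0, "dy": -4, "dz": 0, "spin": 0}, {"claw": -1, "dx": 0, "dy": -5, "dz": 0, "spin": 0}]'

```text
clock: 12.65
tool_pos: [0.5099, 0.059, 0.0557]
tool_rot: [0.002, 0.994, -0.114, -0.0]
force: [-3.7, -6.5, 7.7]
width: 0.0351
```

>>> servo_tool --steps '[{"claw": -1, "dx": 0, "dy": -1, "dz": 0, "spin": 0}, {"claw": -1, "dx": 0, "dy": -2, "dz": 0, "spin": 0}, {"claw": -1, "dx": 0, "dy": -3, "dz": 0, "spin": 0}, {"claw": -1, "dx": 0, "dy": -4, "dz": 0, "spin": 0}]'

```text
clock: 12.98
tool_pos: [0.5108, 0.0627, 0.0557]
tool_rot: [0.002, 0.993, -0.114, -0.0]
force: [-4.1, -6.5, 8.4]
width: 0.035
```

```bash
python3 -c "
from h import *
st()"
```

```text
t 12.98 p [510.8  62.7  55.7] xang -13.08 zax [-0.0013 -0.0033 -1.    ] F [-4.1 -6.5  8.4] M [-1.94  1.02 -0.06] w 35.0
```

>>> servo_tool --steps '[{"claw": -1, "dx": 0, "dy": -1, "dz": 0, "spin": 0}, {"claw": -1, "dx": 0, "dy": -2, "dz": 0, "spin": 0}, {"claw": -1, "dx": 0, "dy": -3, "dz": 0, "spin": 0}, {"claw": -1, "dx": 0, "dy": -4, "dz": 0, "spin": 0}]'

```text
clock: 13.32
tool_pos: [0.5117, 0.0666, 0.0557]
tool_rot: [0.002, 0.993, -0.114, -0.0]
force: [-4.7, -5.9, 7.4]
width: 0.0351
```

>>> servo_tool --steps '[{"claw": -1, "dx": 0, "dy": -1, "dz": 0, "spin": 0}, {"claw": -1, "dx": 0, "dy": -2, "dz": 0, "spin": 0}, {"claw": -1, "dx": 0, "dy": -2, "dz": 0, "spin": 0}]'

```text
clock: 13.57
tool_pos: [0.5124, 0.0695, 0.0557]
tool_rot: [0.001, 0.994, -0.114, -0.0]
force: [-1.9, -4.2, 3.7]
width: 0.0349
```

>>> servo_tool --steps '[{"claw": -1, "dx": 0, "dy": -1, "dz": 0, "spin": 0}, {"claw": -1, "dx": 0, "dy": -1.5, "dz": 0, "spin": 0}, {"claw": -1, "dx": 0, "dy": -1.5, "dz": 0, "spin": 0}]'

```text
clock: 13.82
tool_pos: [0.5132, 0.0717, 0.0557]
tool_rot: [0.0, 0.994, -0.113, 0.0]
force: [-2.2, -3.5, 4.3]
width: 0.0352
```

```bash
python3 -c "
from h import *
st()"
```

```text
t 13.82 p [513.2  71.7  55.7] xang -13.02 zax [ 3.e-04 -6.e-04 -1.e+00] F [-2.2 -3.5  4.3] M [-1.22  0.55 -0.03] w 35.2
```

Force dropped as the button began popping into the hole. Feeling for the stop.

>>> servo_tool --steps '[{"claw": -1, "dx": 0, "dy": -1, "dz": 0, "spin": 0}, {"claw": -1, "dx": 0, "dy": -1, "dz": 0, "spin": 0}, {"claw": -1, "dx": 0, "dy": -1, "dz": 0, "spin": 0}]'

```text
clock: 14.07
tool_pos: [0.5135, 0.0727, 0.0557]
tool_rot: [0.0, 0.994, -0.113, 0.0]
force: [-0.9, -4.3, 3.5]
width: 0.035
```

```bash
python3 - <<'E'
from h import *
s,R=st()
for n in('side','top'): 
    im=grab(n,n+'11')
    x0,y0=(215,130) if n=='side' else (190,180)
    cv2.imwrite(f'pics/{n}11c.png',cv2.resize(im['color'][y0:y0+90,x0:x0+90,::-1],(560,560),interpolation=cv2.INTER_CUBIC))
a=cv2.imread('pics/side11c.png');b=cv2.imread('pics/top11c.png');cv2.imwrite('pics/c11.png',cv2.resize(np.hstack([a,b]),(800,400)))
E
```

```text
t 14.07 p [513.5  72.7  55.7] xang -13.01 zax [ 6.e-04 -4.e-04 -1.e+00] F [-0.9 -4.3  3.5] M [-1.43  0.29 -0.04] w 35.0
```

View pics/c11.png

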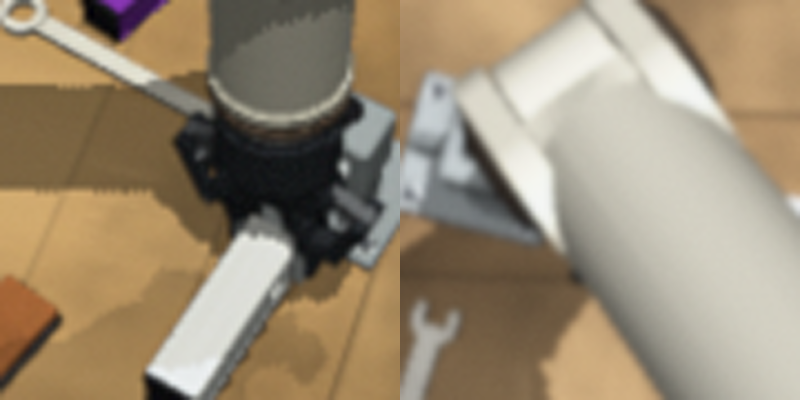

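>>> servo_tool --steps '[{"claw": -1, "dx": 0, "dy": -1, "dz": 0, "spin": 0}, {"claw": -1, "dx": 0, "dy": -1, "dz": 0, "spin": 0}, {"claw": -1, "dx": 0, "dy": -1, "dz": 0, "spin": 0}]'

```text
clock: 14.42
tool_pos: [0.5137, 0.0739, 0.0558]
tool_rot: [-0.0, 0.994, -0.113, 0.0]
force: [0.4, -4.5, 2.2]
width: 0.0351
```

```bash
python3 -c "
from h import *
st()"
```

```text
t 14.42 p [513.7  73.9  55.8] xang -13.01 zax [ 7.e-04 -1.e-04 -1.e+00] F [ 0.4 -4.5  2.2] M [-1.47  0.17 -0.01] w 35.1
```

>>> servo_tool --steps '[{"claw": -1, "dx": 0, "dy": -0.7, "dz": 0, "spin": 0}, {"claw": -1, "dx": 0, "dy": -0.7, "dz": 0, "spin": 0}, {"claw": -1, "dx": 0, "dy": -0.7, "dz": 0, "spin": 0}]'

```text
clock: 14.67
tool_pos: [0.5138, 0.0746, 0.0557]
tool_rot: [0.0, 0.994, -0.113, 0.0]
force: [-0.5, -6.2, 4.0]
width: 0.0353
```

>>> servo_tool --steps '[{"claw": -1, "dx": 0, "dy": -0.7, "dz": 0, "spin": 0}, {"claw": -1, "dx": 0, "dy": -0.7, "dz": 0, "spin": 0}, {"claw": -1, "dx": 0, "dy": -0.7, "dz": 0, "spin": 0}]'

```text
clock: 14.92
tool_pos: [0.5138, 0.0747, 0.0557]
tool_rot: [0.0, 0.994, -0.113, 0.0]
force: [-0.9, -5.6, 4.9]
width: 0.035
```

```bash
python3 -c "
from h import *
st()"
```

```text
t 14.92 p [513.8  74.7  55.7] xang -13.02 zax [ 1.e-04 -1.e-03 -1.e+00] F [-0.9 -5.6  4.9] M [-1.67  0.27  0.12] w 35.0
```

Stopped: 0.7 mm commanded gave only 0.1 mm, at low force. I'll relax slightly, open, rise straight up and look.

>>> servo_tool --steps '[{"claw": -1, "dx": 0, "dy": 1.2, "dz": 0, "spin": 0}, {"claw": -1, "dx": 0, "dy": 1.2, "dz": 0, "spin": 0}, {"claw": 1, "dx": 0, "dy": 1.2, "dz": 0, "spin": 0}, {"claw": 1, "dx": 0, "dy": 1.2, "dz": 0, "spin": 0}, {"claw": 1, "dx": 0, "dy": 1.2, "dz": 0, "spin": 0}, {"claw": 1, "dx": 0, "dy": 1.2, "dz": 0, "spin": 0}, {"claw": 1, "dx": 0, "dy": 1.2, "dz": 0, "spin": 0}, {"claw": 1, "dx": 0, "dy": 1.2, "dz": 0, "spin": 0}]'

```text
clock: 15.58
tool_pos: [0.5134, 0.0747, 0.0556]
tool_rot: [-0.0, 0.994, -0.113, -0.0]
force: [-0.1, 0.4, 0.2]
width: 0.0852
```

>>> servo_tool --steps '[{"claw": 1, "dx": 0, "dy": 0, "dz": -15, "spin": 0}, {"claw": 1, "dx": 0, "dy": 0, "dz": -40, "spin": 0}, {"claw": 1, "dx": 0, "dy": 0, "dz": -75, "spin": 0}, {"claw": 1, "dx": 0, "dy": 0, "dz": -110, "spin": 0}, {"claw": 1, "dx": 0, "dy": 0, "dz": -130, "spin": 0}, {"claw": 1, "dx": 0, "dy": 40, "dz": -130, "spin": 0}, {"claw": 1, "dx": 0, "dy": 80, "dz": -130, "spin": 0}, {"claw": 1, "dx": 0, "dy": 120, "dz": -130, "spin": 0}, {"claw": 1, "dx": 0, "dy": 160, "dz": -130, "spin": 0}, {"claw": 1, "dx": 0, "dy": 200, "dz": -130, "spin": 0}, {"claw": 1, "dx": 0, "dy": 240, "dz": -130, "spin": 0}, {"claw": 1, "dx": 0, "dy": 250, "dz": -130, "spin": 0}]'

```text
clock: 16.58
tool_pos: [0.4547, -0.1766, 0.1853]
tool_rot: [0.002, 0.993, -0.118, -0.001]
force: [-0.2, -0.3, -0.0]
width: 0.0852
```

```bash
python3 - <<'E'
from h import *
s,R=st()
for n in('side','top'): 
    im=grab(n,n+'12')
    x0,y0=(215,130) if n=='side' else (190,180)
    cv2.imwrite(f'pics/{n}12c.png',cv2.resize(im['color'][y0:y0+90,x0:x0+90,::-1],(560,560),interpolation=cv2.INTER_CUBIC))
a=cv2.imread('pics/side12c.png');b=cv2.imread('pics/top12c.png');cv2.imwrite('pics/c12.png',cv2.resize(np.hstack([a,b]),(800,400)))
E
```

```text
t 16.58 p [ 454.7 -176.6  185.3] xang -13.5 zax [-0.0015 -0.0029 -1.    ] F [-0.2 -0.3 -0. ] M [-0.   -0.   -0.01] w 85.2
```

View pics/c12.png

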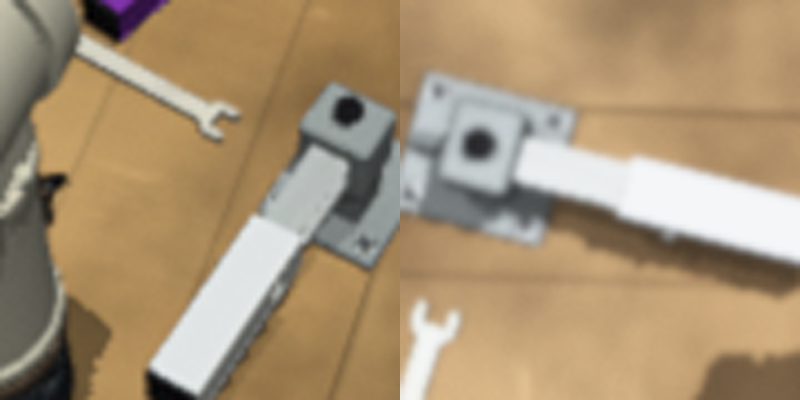

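View pics/side12.png

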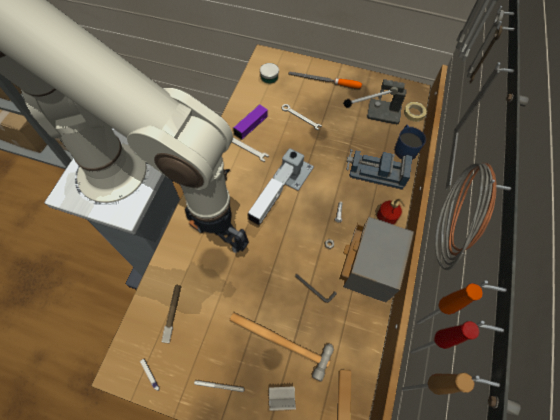

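The tube sits on the stub by itself. In the top crop a small bump at (670,237) on the -x side should be the button; zooming in to check.

```bash
python3 - <<'E'
from h import *
im=load('top12')
cv2.imwrite('pics/c13.png',cv2.resize(im['color'][200:245,215:275,::-1],(800,600),interpolation=cv2.INTER_CUBIC))
from lat import rect
o=np.array([513.4,74.7]);a=np.deg2rad(77)
v=rect(im,.093,np.arange(-120,60,1.),np.arange(-30,30,.5),o,a); 
w=rect(im,.075,np.arange(-120,60,1.),np.arange(-30,30,.5),o,a)
s=load('side12');x=rect(s,.093,np.arange(-120,60,1.),np.arange(-30,30,.5),o,a)
cv2.imwrite('pics/c14.png',np.hstack([cv2.resize(np.clip(q,0,255).astype(np.uint8)[::-1,:,::-1],(190,570)) for q in(v,w,x)]))
E
```

```text
(no output)
```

View pics/c13.png

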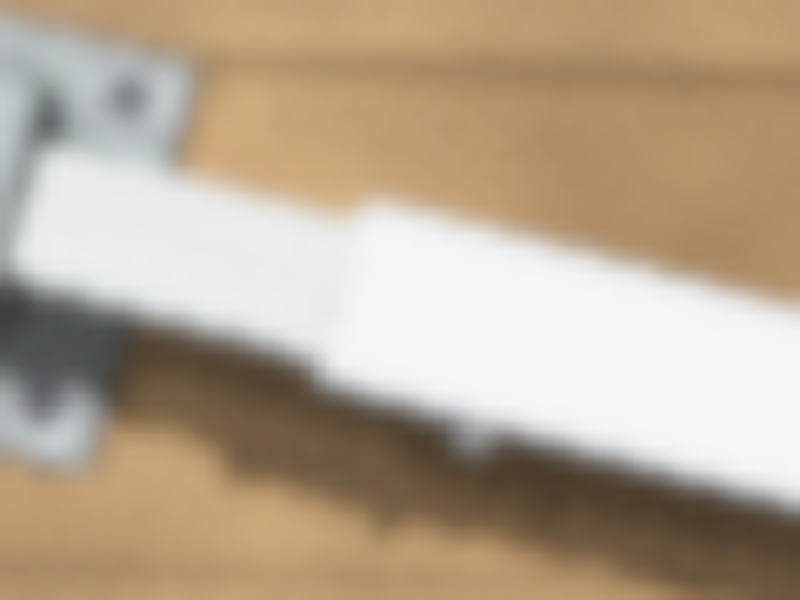

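View pics/c14.png

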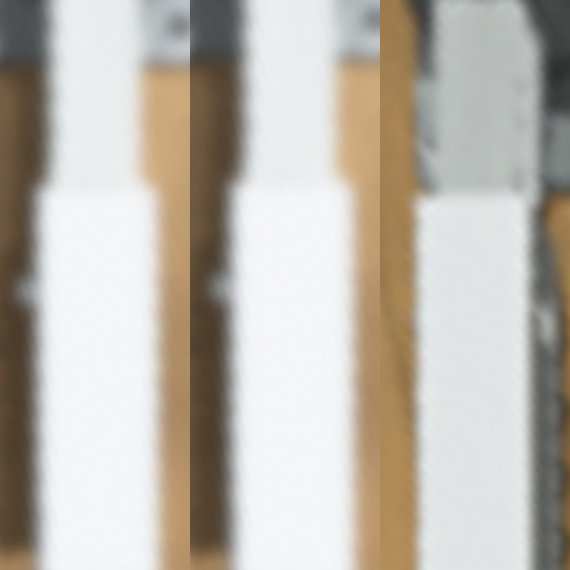

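The button stands about 6 mm proud of the tube wall about 31 mm behind the mouth (zoom (470,435)). The tube is parallel to the stub and the bystanders haven't moved. Handing in.

```bash
python3 - <<'E'
from h import *
st(); order.sign_off()
E
```

```text
t 16.68 p [ 456.  -172.6  185.4] xang -13.38 zax [-6.e-04 -7.e-04 -1.e+00] F [0.2 0.2 0.5] M [-0.    0.01  0.02] w 85.7
the job is handed in; nothing more can be done
```

The tube is locked on the stub, and I handed the job in at 16.7 s of the 48 s allowed; the hand-in reports no verdict.

**What I did:**
- I gripped the tube at its middle and slid it over the stub until it just touched the button.
- I let go and regripped with the pads straddling the mouth and the button. I then slid the tube on until the button popped through the hole and stopped it. The force readings I took at the end of each move stayed below about 12 N.
- I opened the gripper, rose clear and moved away.

**Last checks:**
- **Button:** it stands about 6 mm proud of the tube wall, roughly 31 to 32 mm behind the mouth. The hole is 30 mm behind it, so this agrees within picture accuracy.
- **Tube:** it looks parallel to the stub and stays there by itself, but I did not measure its tail droop.
- **Robot:** it was clear of everything, with about 0 N on the tool.
- **Bystanders:** the nut, bolt and hex key look unmoved in the last side view. I did not measure them, and I did not check the chisel separately.

One disagreement: the two cameras differed by 2 to 4 mm on absolute position. I aligned the tube to the stub from their relative offset instead, on which both cameras agreed at about 2 mm.

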